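# Mount a stone clip on the viewer and hold its sprung shutter half open

### The job

Squeeze the sprung clip that carries the green stone open, lift it off its wooden parking stand and let it bite onto the upright aluminium edge of the grey light box, so that the stone hangs over the middle of the light window, which the square dark shutter plate now covers. Then push the red tab of the box's sprung shutter to half of its travel, so that half the window is uncovered, never running it to its end stop, and finish while still holding it there: it springs shut if you let go. Leave the other things on the bench where they are.

Things in the scene. Friction and masses are not known exactly. Their poses are not given: they have to be found in the camera images.
- light_box: Grey light box, fixed, 110 (x) x 200 (y) x 45 mm high; origin at the centre of its underside, z up, -x is its front, towards the robot. On its flat top, in the -y half, lie a 40 x 40 mm lit window (under the shutter) and behind it the upright clip edge; the shutter slides along the top towards the box's +y.
- window (a point): Centre of the 40 x 40 mm lit window on the box's top: box frame (0, -50, 45) mm. Axes as the box's.
- edge_top (a point): Upright aluminium edge where the clip goes: a plate 4 mm thick (box x), 84 mm long (box y), rising from the box's top to 80 mm above the bench. The point is the middle of its upper rim, straight behind the window, at box frame (45, -50, 80) mm. Axes as the box's.
- clip_grip (a point): Cross-action clip (brass and steel), about 65 g, upright: ears up, jaws down, both acting along its x. The point is midway between the ears, at gripping height. Each ear is a flat plate facing along x, 20 mm wide (y), from 26 mm below the point to 14 mm above; 40 mm over their outer faces. Jaws 20 mm wide end 50 mm below the point; a plate can enter between them up to 30 mm below it (20 mm deep).
- stone (a point): Centre of the 12 mm green stone on a thin wire arm of the clip: 45 mm to the -x side of the clip_grip point and 40 mm below it; the arm lies 26 mm and more below that point. With the clip on the edge straight behind the window, its x along the box's x, the stone is over the middle of the window.
- clip_jaw (a joint): Jaw opening in m: -0.004 shut on nothing, 0 biting a 4 mm plate (start), 0.012 fully open (gap 16 mm). Squeezing the ears along x opens the jaws: the ears approach as much as the jaws part, to 28 mm over the outer faces; 8 N at 0, 11.6 N fully open. Meanwhile the brass half with point clip_grip and stone moves up to 6 mm to +x of the ears' middle; it returns on release.
- tab_grip (a point): Red upright tab of the shutter, 24 mm (box x) x 12 mm (box y, the sliding direction), from 48 to 98 mm above the bench; the point is on its middle axis, 82 mm above the bench. Axes as the box's. The flat dark shutter plate below is 4 mm high above the box's top; both sides of the tab are free by 45 mm and more.
- shutter (a joint): Travel of the sprung shutter in m, towards the box's +y: 0 shut (start, window covered), 0.040 end stop (window open), half 0.020. The spring pushes back with 2.5 N at 0, 6.5 N at half, 10.5 N at the end. The long white tick on the box's top marks where the middle of the tab stands at half travel, the short ones where it stands shut and at the end.
- loupe: Bystander: folding loupe lying open, 55 x 85 x 15 mm; origin under its centre.
- oil_vial: Bystander: square glass vial with grey cap, 30 x 34 x 64 mm; origin under its centre.
- steel_bowl: Bystander: steel bowl, 95 mm wide, 32 mm high; origin under its centre.
- pliers_flat: Bystander: black pliers lying flat, 35 x 129 x 11 mm; origin under its centre.
- clip_stand: Fixed stand on which the clip is clamped at first: wooden foot 56 x 90 x 10 mm with an upright aluminium plate 4 mm thick (x), 60 mm long (y), rim 36 mm above the bench. Origin under its centre. The clip starts 16 mm deep on it, within 12 mm of its middle, x axes alike.

How it is judged:
On the way, in this order (a step that is already met when the one before it is completed fails the run):
1. the clip is squeezed open and lifted clear of its stand (value of joint clip_jaw above 0.003 m and height (world z) of clip_grip above 0.1 m), for 0.1 s.
2. the clip bites on the light box's edge, let go, with the stone over the window (horizontal distance between stone and window below 0.014 m and z of clip_grip in the frame of edge_top below 0.042 m and angle between clip_grip's own z axis and vertical below 0.2 rad and value of joint clip_jaw between -0.0015 and 0.0015 m and contact force between clip and light_box above 2 N and contact force between the fingers and clip below 0.3 N), for 0.2 s.
3. the shutter is held at half travel (value of joint shutter between 0.016 and 0.024 m and contact force between the fingers and shutter above 1 N), for 0.3 s.
At the end, for the whole second after the job is handed in: The fingers hold the shutter (more than 1 N on it), still, at 16 to 24 mm of its 40 mm travel, while the clip, untouched, bites on the box's edge at least 8 mm deep, within 0.2 rad of upright, the stone within 14 mm of the window's centre seen from above (all of step 2 and all of step 3 and velocity of joint shutter between -0.005 and 0.005 m/s and contact force between clip and shutter below 0.3 N); the arm keeps its last pose, push and grip.
It fails at once if the shutter is run to its end stop (beyond 38 mm) (value of joint shutter above 0.038 m).
It fails at once if a bystander is moved by more than 30 mm (distance of any of loupe, oil_vial, steel_bowl, pliers_flat from where it was at the start of the episode above 0.03 m).
It also fails if it takes over 54 s, if anything falls off the work surface, if the arm or the gripper's body presses on something with over 40 N, if the wrist force passes 120 N, or if a joint passes its speed limit or range.

### The arm

A 6-joint arm with a two-finger parallel gripper is mounted at the origin on a cart in front of the work surface, level with it; the furniture and walls round the work are solid. World frame = base frame: x ahead of the robot, y to its left, z up, the work surface at z = 0. Lengths are in m, angles in rad, forces in N, time in s.
With the tool pointing down it reaches from about 0.3 to 0.85 m from the base axis. Payload 5.4 kg.
Tool frame: the origin (TCP) lies at the very end of the fingers, on their centre line; the grasp point (between the pads) lies behind it (ctrl.grip_point_offset is the z of the grasp point in the tool frame, in m); z points along the fingers, y is the line along which they close (so a half turn about z gives the same grasp; the last joint's range is limited). The gripper opens to 85 mm and grips with 20 to 120 N. Pads are 22 mm wide; open, the fingers measure 114 mm over their backs; the gripper's body (76 mm by 85 mm) begins 54 mm behind the grasp point. The pads swing forward as they close: fully open they stand 13 mm farther back than shut.
Start: joints at [-1.54, 0.158, 1.597, -0, 1.386, -0.21], TCP at [0.137, -0.558, 0.231] pointing down, gripper open.
Joint ranges: [-2.91, 2.91], [-0.94, 2.29], [0.18, 2.7], [-1.29, 4.43], [0.17, 2.64], [-3, 3]. Speed limits (rad/s): [2.57, 2.57, 3.14, 3.14, 3.14, 3.14].

### API

Orientations are given as a rotation vector (axis times angle).
In Python, from plant import ctrl, command_gripper, eyes gives the robot as it stands. Calls block until the motion is done:
- ctrl.move_ptp(position, orientation): joint-space move of the TCP to a pose.
- ctrl.line_to(position, rot=None, velocity=0.15, until_force=None): straight line of the TCP; rot=None keeps the orientation; velocity is the mean speed in m/s. With until_force (N) it stops when the force on the tool has changed by that much, and returns True; else False.
- ctrl.move_j(angles): joint-space move.
- command_gripper(opening, squeeze=None): finger opening in m; squeeze is the grip in N (None keeps the last); returns when the fingers have stopped.
- ctrl.hold(seconds).
- ctrl.ik(position, orientation): joint angles nearest the present ones, or None.
- eyes.snapshot(name): name is "scene" or "top"; returns a dict with "color" (400x640x3 uint8, blue, green, red), "fx", "fy", "cx", "cy" (pixels), "extrinsics" (4x4, takes a point from world to camera coordinates). Camera axes: x right, y up, looking along -z (the intrinsics and any distortion apply to the point x, -y, -z); pixel columns grow to the right and rows downward; lengths in m; the calibration is good to about 2 mm. A picture is of the moment at which its call begins. There is no depth.
A pose or a line that the arm cannot do raises ctrl.MotionError and nothing moves.
- ctrl.finish_job(): hands the job in; it is judged then, once.
Readings, each from a call of its own:
- ctrl.read_clock(): time.
- ctrl.read_q(): joint angles.
- ctrl.read_qvel(): joint speeds.
- ctrl.read_effort(): joint torques, N m.
- ctrl.read_eef_pos(): TCP position.
- ctrl.read_tool_rot(): TCP orientation.
- ctrl.read_ft_force(): force on the tool from outside, world axes, zero at the start.
- ctrl.read_moment(): the same for the moment, N m.
- ctrl.read_gripper_width(): finger opening in m.
- ctrl.read_grip_force(): force on a finger pad.
Only numpy, scipy, OpenCV 4.12 (cv2) and the standard library are available. Lean on these libraries where they do the work, as an engineer would, in place of code of your own. Each camera call takes 0.05 s, during which the arm holds its last target. There are 200 camera calls.

## Working session

There is one attempt and no reset: what is moved stays moved. The work goes in short steps, each a Python script; the robot and the scene stay as the last script left them, time stands still between calls to the robot, and variables do not carry over. Pictures are saved under pics/ and viewed, at most 10 in all, crops included, and the job is handed in when it is done.

```bash
mkdir -p pics; ls
python3 - <<'E'
from plant import ctrl, eyes
import cv2,pickle
for n in("scene","top"):
    s=eyes.snapshot(n); cv2.imwrite(f"pics/{n}0.png",s["color"]); pickle.dump(s,open(f"{n}0.pkl","wb"))
    print(n,{k:v for k,v in s.items() if k!="color"})
print(ctrl.grip_point_offset,ctrl.read_tool_rot(),ctrl.read_clock())
E
```

```text
pics
scene {'fx': 429.85356085486103, 'fy': 429.85356085486103, 'cx': 312.6266075228259, 'cy': 196.8874745034666, 'extrinsics': array([[-0.94853437,  0.316652  , -0.00374987,  0.38913673],
       [-0.26271067, -0.78023032,  0.56764756,  0.35997812],
       [ 0.17682097,  0.53941835,  0.82326314, -1.37480943],
       [ 0.        ,  0.        ,  0.        ,  1.        ]])}
top {'fx': 407.7083943035469, 'fy': 407.7083943035469, 'cx': 320.43324676720783, 'cy': 203.09892279483157, 'extrinsics': array([[ 1.75913010e-02, -9.99843101e-01,  2.07824865e-03,
         3.24259048e-01],
       [ 9.92705638e-01,  1.77136044e-02,  1.19254957e-01,
        -5.33124952e-01],
       [-1.19273060e-01, -3.47607014e-05,  9.92861489e-01,
        -8.82334638e-01],
       [ 0.00000000e+00,  0.00000000e+00,  0.00000000e+00,
         1.00000000e+00]])}
-0.0187 [-3.11717984e+00 -3.77127760e-01 -2.41605504e-04] 0.1
```

View pics/scene0.png

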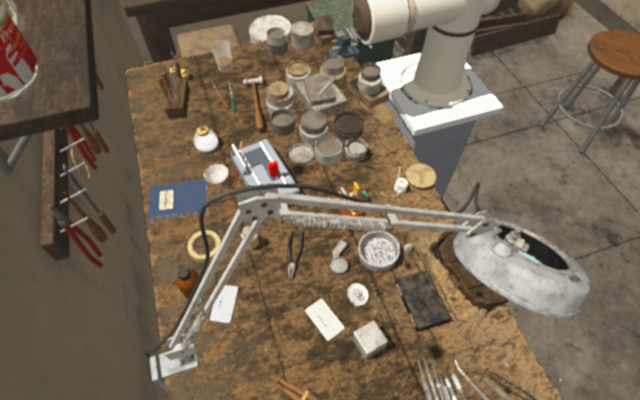

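View pics/top0.png

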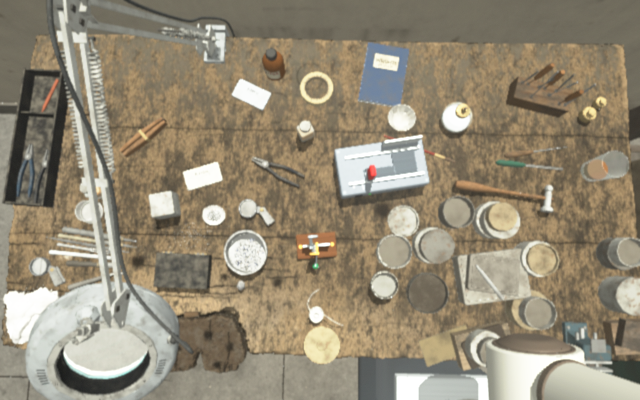

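The scene view shows the box at about (265,165) with the lamp arm in front of it. In the top view the box is at about (380,167), the red tab at (372,172), the clip on its stand at (316,245) and the green stone at (316,267).

```bash
cat > h.py <<'E'
import numpy as np,cv2,pickle
def ray(s,u,v):
    E=np.array(s["extrinsics"]);R,t=E[:3,:3],E[:3,3]
    d=np.array([(u-s["cx"])/s["fx"],-(v-s["cy"])/s["fy"],-1.])
    return -R.T@t,R.T@d
def onz(s,u,v,z):
    o,d=ray(s,u,v);return o+d*(z-o[2])/d[2]
def proj(s,p):
    c=np.array(s["extrinsics"])@np.append(p,1);return s["cx"]+s["fx"]*c[0]/-c[2],s["cy"]-s["fy"]*c[1]/-c[2]
E
python3 - <<'E'
from h import *
a=pickle.load(open("top0.pkl","rb"));b=pickle.load(open("scene0.pkl","rb"))
c=np.hstack([cv2.resize(a["color"][125:285,290:440],None,fx=3.6,fy=3.6,interpolation=cv2.INTER_CUBIC),
 np.vstack([cv2.resize(b["color"][130:190,220:285],None,fx=3.6,fy=3.6,interpolation=cv2.INTER_CUBIC),cv2.resize(b["color"][165:265,320:385],None,fx=3.6,fy=3.6,interpolation=cv2.INTER_CUBIC)])])
cv2.imwrite("pics/c1.png",c);print(c.shape)
for s,n in((a,"top"),(b,"sc")):
    h=cv2.cvtColor(s["color"],cv2.COLOR_BGR2HSV)
    for nm,m in(("red",((h[...,0]<6)|(h[...,0]>174))&(h[...,1]>190)&(h[...,2]>120)),("green",(h[...,0]>55)&(h[...,0]<90)&(h[...,1]>120)&(h[...,2]>60))):
        k,l,st,ce=cv2.connectedComponentsWithStats(m.astype(np.uint8))
        for i in range(1,k):
            if st[i,4]>8: print(n,nm,ce[i].round(1),st[i])
for u,v in((335,150),(423,135),(427,185),(340,198)):print(onz(a,u,v,.045))
print(onz(a,316,245,.07),onz(a,316,267,.03))
E
```

```text
(576, 774, 3)
sc red [273.  168.6] [269 162   9  14  98]
[0.64623775 0.30308594 0.045     ]
[0.68443691 0.10514332 0.045     ]
[0.57039434 0.09767226 0.045     ]
[0.53781261 0.29057917 0.045     ]
[0.43304093 0.34147602 0.07      ] [0.38549005 0.34092649 0.03      ]
```

View pics/c1.png

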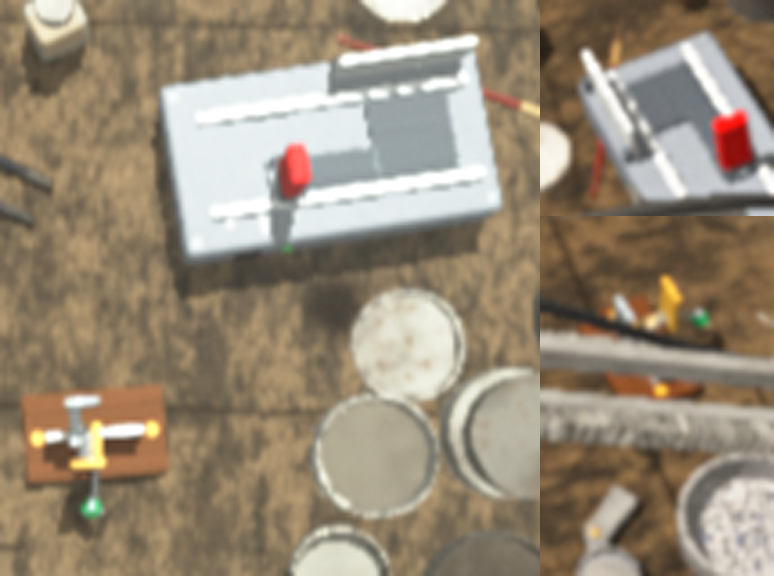

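The crop (3.6x, top view offset (290,125)) shows these points:
- Box: edge rim from (340,58) to (477,40), red tab at (295,170).
- Clip: steel ear at (83,402), brass ear at (89,463), green stone at (92,508).
- Stand: plate from (38,438) to (152,429).

Run:
```python
from h import *
a=pickle.load(open("top0.pkl","rb"));b=pickle.load(open("scene0.pkl","rb"))
o=ray(a,0,0)[0];print("cam",o.round(3),ray(b,0,0)[0].round(3))
P=lambda x,y,z:onz(a,290+(x+.5)/3.6-.5,125+(y+.5)/3.6-.5,z)
def seg(n,p,q,z):
    A,B=P(*p,z),P(*q,z);d=A-B;print(n,A[:2].round(4),B[:2].round(4),"mid",((A+B)/2)[:2].round(4),"len",np.linalg.norm(d).round(4),"yaw",np.degrees(np.arctan2(-d[0],d[1])).round(2))
seg("rim",(340,60),(477,41),.08)
seg("railf",(198,117),(465,80),.047);seg("railn",(210,213),(485,172),.047)
seg("boxback",(162,88),(476,52),.045);seg("boxfront",(187,252),(500,208),.045)
seg("boxR(x)",(478,60),(500,208),.045)
seg("plate",(38,438),(152,429),.036)
seg("foot back",(23,398),(163,387),.01);seg("foot front",(29,484),(166,470),.01)
seg("steel ear",(66,402),(101,402),.084);seg("brass ear",(71,463),(105,463),.084)
print("stone",P(92,508,.03))
for s,n,z in((a,"top",.03),):
    h=cv2.cvtColor(s["color"],cv2.COLOR_BGR2HSV)
    for nm,m in(("red",((h[...,0]<8)|(h[...,0]>172))&(h[...,1]>150)&(h[...,2]>120)),("green",(h[...,0]>50)&(h[...,0]<95)&(h[...,1]>90)&(h[...,2]>60))):
        k,l,st,ce=cv2.connectedComponentsWithStats(m.astype(np.uint8))
        for i in range(1,k):
            if st[i,4]>5: print(nm,ce[i].round(1),st[i],onz(s,*ce[i],.03 if nm=="green" else .09).round(4))
A=ray(a,371.8,172);B=ray(b,273,168.6)
M=np.c_[A[1],-B[1]];t=np.linalg.lstsq(M,B[0]-A[0],rcond=None)[0];print("tab tri",A[0]+A[1]*t[0],B[0]+B[1]*t[1])
```

```text
cam [0.418 0.334 0.939] [0.707 0.899 0.929]
rim [0.6585 0.1984] [0.6717 0.116 ] mid [0.6651 0.1572] len 0.0835 yaw 9.11
railf [0.6298 0.2814] [0.6563 0.1154] mid [0.6431 0.1984] len 0.1681 yaw 9.08
railn [0.5696 0.2734] [0.5983 0.1037] mid [0.5839 0.1885] len 0.1721 yaw 9.6
boxback [0.6483 0.3039] [0.6749 0.1078] mid [0.6616 0.2059] len 0.1979 yaw 7.73
boxfront [0.5454 0.2872] [0.5763 0.0942] mid [0.5608 0.1907] len 0.1954 yaw 9.1
boxR(x) [0.6698 0.1066] [0.5763 0.0942] mid [0.623  0.1004] len 0.0944 yaw -82.42
plate [0.4301 0.3765] [0.4369 0.3069] mid [0.4335 0.3417] len 0.07 yaw 5.5
foot back [0.4554 0.3878] [0.4639 0.2995] mid [0.4597 0.3437] len 0.0887 yaw 5.5
foot front [0.4017 0.3827] [0.4119 0.297 ] mid [0.4068 0.3398] len 0.0864 yaw 6.79
steel ear [0.4506 0.3585] [0.451  0.3381] mid [0.4508 0.3483] len 0.0203 yaw 1.01
brass ear [0.4155 0.3548] [0.4158 0.3352] mid [0.4157 0.345 ] len 0.0197 yaw 1.01
stone [0.38818281 0.34275362 0.03      ]
red [371.5 172.1] [369 166   7  13  63] [0.5883 0.2268 0.09  ]
green [314.8 266.3] [312 264   6   5  17] [0.387  0.3435 0.03  ]
tab tri [0.59166297 0.22409858 0.07433181] [0.59069611 0.22458937 0.07407577]
```

```bash
cat >> h.py <<'E'
from scipy.spatial.transform import Rotation as Ro
def down(yaw_y):   # rotvec: tool down, tool y at given world angle (deg)
    c,s=np.cos(np.radians(yaw_y)),np.sin(np.radians(yaw_y))
    return Ro.from_matrix(np.array([[s*1.,c,0],[-c,s,0],[0,0,-1]]) if np.linalg.det([[s,c,0],[-c,s,0],[0,0,-1]])>0 else np.array([[-s,c,0],[c,s,0],[0,0,-1]])).as_rotvec()
E
python3 - <<'E'
from h import *
from plant import ctrl
for n,p,ws in(("clip",(.4333,.3467,.05),(5.6,185.6)),("box",(.6651,.1572,.095),(9.1,189.1)),("tab",(.591,.2243,.064),(99.1,-80.9))):
    for w in ws:
        for z in(0,.1):
            r=down(w);q=ctrl.ik(np.array(p)+[0,0,z],r);print(n,w,z,None if q is None else np.round(q,2),Ro.from_rotvec(r).as_matrix()[:,1].round(2))
E
```

```text
clip 5.6 0 [ 0.46  0.32  1.79 -0.    1.03  0.36] [1.  0.1 0. ]
clip 5.6 0.1 [ 0.46  0.18  1.74 -0.    1.22  0.36] [1.  0.1 0. ]
clip 185.6 0 [ 0.46  0.32  1.79 -0.    1.03 -2.78] [-1.  -0.1  0. ]
clip 185.6 0.1 [ 0.46  0.18  1.74 -0.    1.22 -2.78] [-1.  -0.1  0. ]
box 9.1 0 [ 0.06  0.55  1.37 -0.    1.21 -0.1 ] [0.99 0.16 0.  ]
box 9.1 0.1 [ 0.06  0.46  1.3  -0.    1.38 -0.1 ] [0.99 0.16 0.  ]
box 189.1 0 None [-0.99 -0.16  0.  ]
box 189.1 0.1 None [-0.99 -0.16  0.  ]
tab 99.1 0 [ 0.17  0.47  1.55 -0.    1.11 -1.56] [-0.16  0.99  0.  ]
tab 99.1 0.1 [ 0.17  0.36  1.49  0.    1.29 -1.56] [-0.16  0.99  0.  ]
tab -80.9 0 [ 0.17  0.47  1.55 -0.    1.11  1.58] [ 0.16 -0.99  0.  ]
tab -80.9 0.1 [ 0.17  0.36  1.49 -0.    1.29  1.58] [ 0.16 -0.99  0.  ]
```

Run:
```python
from h import *
from plant import ctrl,command_gripper,eyes
r=down(5.6);x,y=.4333,.3467
command_gripper(.06)
ctrl.move_ptp([x,y,.22],r)
print(ctrl.line_to([x,y,.10],velocity=.12), ctrl.line_to([x,y,.049],velocity=.04,until_force=6),ctrl.read_eef_pos(),ctrl.read_gripper_width(),ctrl.read_clock())
command_gripper(.0295,squeeze=25);ctrl.hold(.2)
print(ctrl.read_gripper_width(),ctrl.read_grip_force(),ctrl.read_ft_force(),ctrl.read_eef_pos())
```

```text
False False [0.43358019 0.34684904 0.04934574] 0.06010579111753462 6.375
0.03011697740158158 10.898511707782745 [-0.39278884 -0.13096068 -0.27782007] [0.4331523  0.34663905 0.04886782]
```

Run:
```python
from h import *
from plant import ctrl,command_gripper,eyes
print(ctrl.line_to([.4333,.3467,.20],velocity=.08));ctrl.hold(.2)
print(ctrl.read_gripper_width(),ctrl.read_grip_force(),ctrl.read_ft_force(),ctrl.read_eef_pos())
ctrl.move_ptp([.6651,.1572,.20],down(9.1));ctrl.hold(.2)
for n in("scene","top"):
    s=eyes.snapshot(n);pickle.dump(s,open(n+"1.pkl","wb"))
    h=cv2.cvtColor(s["color"],cv2.COLOR_BGR2HSV)
    m=(h[...,0]>50)&(h[...,0]<95)&(h[...,1]>90)&(h[...,2]>60)
    k,l,st,ce=cv2.connectedComponentsWithStats(m.astype(np.uint8))
    for i in range(1,k):
        if st[i,4]>5: print(n,ce[i].round(1),st[i])
    if n=="scene":c=cv2.resize(s["color"][70:190,210:330],None,fx=4,fy=4)
    else:c=np.hstack([c[:,:320],cv2.resize(s["color"][100:220,330:450],None,fx=4,fy=4)])
    print("expect stone",proj(s,[.6651-.0444+.005,.1572-.0071,.20+.021-.04]))
cv2.imwrite("pics/c2.png",c);print(ctrl.read_gripper_width(),ctrl.read_grip_force(),ctrl.read_clock())
```

```text
False
0.02977491385161076 10.898526459932327 [-0.08007005  0.29883933 -0.31642058] [0.43319637 0.34665358 0.19977213]
scene [232.4 102.5] [232 100   2   6  10]
scene [248.7 121.9] [247 121   4   3   9]
expect stone (np.float64(247.1588483879566), np.float64(121.56021922057182))
top [416.1 145.7] [414 144   5   4  12]
expect stone (np.float64(417.77077023174587), np.float64(144.21616613549295))
0.029814507876454847 10.898538529872894 10.6667
```

View pics/c2.png

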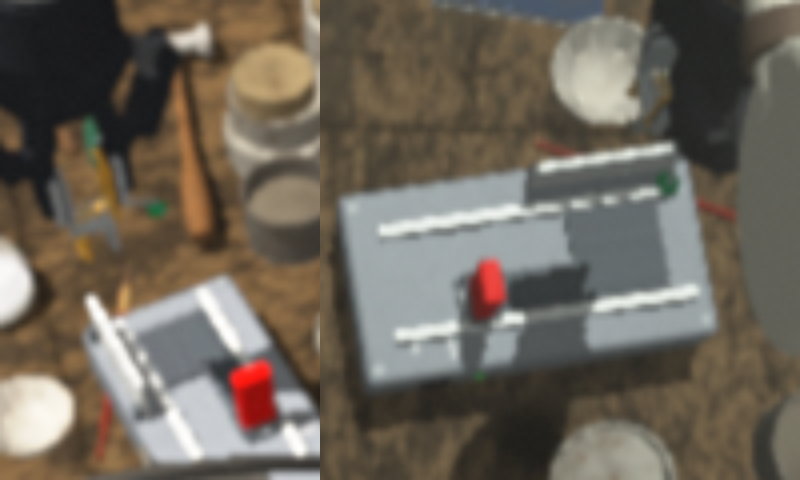

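The clip hangs upright in the fingers. The stone is at (157,208) in the left crop and (666,183) in the right, within about 3 mm of where it should be. I'll lower it.

Run:
```python
from h import *
from plant import ctrl,command_gripper,eyes
x,y=.6652,.1562
ctrl.line_to([x,y,.145],velocity=.1);f0=ctrl.read_ft_force()
print(ctrl.line_to([x,y,.094],velocity=.04,until_force=5),ctrl.read_eef_pos(),ctrl.read_ft_force()-f0)
ctrl.hold(.2)
print(ctrl.read_ft_force()-f0,ctrl.read_gripper_width(),ctrl.read_clock())
```

```text
False [0.66548832 0.15620526 0.09443521] [-0.10588926 -1.10818439 -0.28115178]
[-0.87723762 -1.03466121 -1.01683805] 0.029996153210725945 12.9917
```

Run:
```python
from h import *
from plant import ctrl,command_gripper,eyes
command_gripper(.062);ctrl.hold(.3)
print(ctrl.read_gripper_width(),ctrl.read_ft_force())
ctrl.line_to([.6652,.1562,.20],velocity=.1);
ctrl.move_ptp([.50,.33,.25],down(99.1));ctrl.hold(.1)
for n in("scene","top"):
    s=eyes.snapshot(n);pickle.dump(s,open(n+"2.pkl","wb"))
    if n=="scene":c=cv2.resize(s["color"][100:200,210:290],None,fx=4.8,fy=4.8,interpolation=2)
    else:c=np.hstack([c,cv2.resize(s["color"][120:216,330:432],None,fx=4,fy=5,interpolation=2)])if 0 else np.hstack([c,cv2.resize(s["color"][115:215,332:415+17],None,fx=4,fy=4.8,interpolation=2)])
    h=cv2.cvtColor(s["color"],cv2.COLOR_BGR2HSV)
    m=(h[...,0]>50)&(h[...,0]<95)&(h[...,1]>90)&(h[...,2]>60)
    k,l,st,ce=cv2.connectedComponentsWithStats(m.astype(np.uint8))
    for i in range(1,k):
        if st[i,4]>5: print(n,ce[i].round(1),st[i],onz(s,*ce[i],.074).round(4))
    print("window/stone exp",proj(s,[.6207,.1501,.074]))
cv2.imwrite("pics/c3.png",c);print(c.shape,ctrl.read_clock())
```

```text
0.06167948377767591 [-0.39541819  0.32403177  0.28147776]
scene [233.3 105.1] [232  99   4  13  29] [ 0.6362 -0.0325  0.074 ]
scene [254.6 149.8] [253 149   4   3   8] [0.6195 0.1486 0.074 ]
window/stone exp (np.float64(254.31361399423176), np.float64(150.27011079048893))
top [406.6 159.6] [404 158   6   4  14] [0.6204 0.1487 0.074 ]
window/stone exp (np.float64(405.98095130940976), np.float64(159.44608505031022))
(480, 784, 3) 16.2583
```

View pics/c3.png

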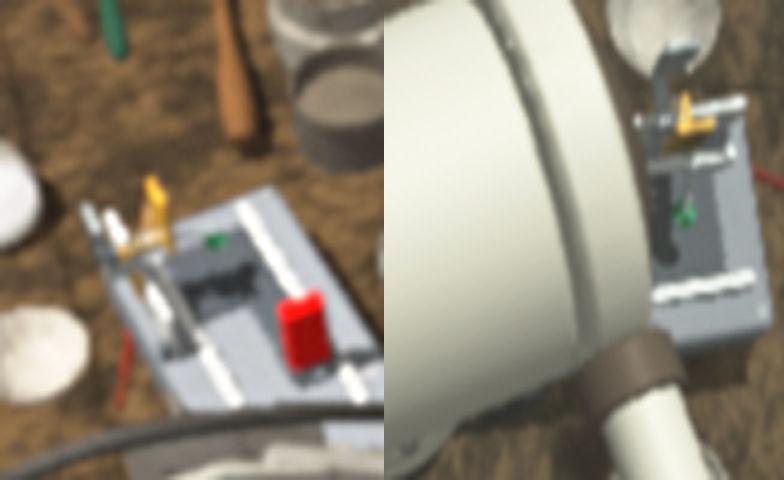

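Both views put the stone within 1.5 mm of the window's centre. In the picture the brass ear is at (157,190), the stone at (215,240) and the red tab at (305,330), and the clip stands upright. Next I grip the tab.

Run:
```python
from h import *
from plant import ctrl,command_gripper,eyes
r=down(99.1);yb=np.array([-np.sin(np.radians(9.1)),np.cos(np.radians(9.1)),0])
p=np.array([.5912,.2228,.064])
command_gripper(.052,squeeze=25)
ctrl.move_ptp(p+[0,0,.12],r)
ctrl.line_to(p+[0,0,.05],velocity=.1);ctrl.hold(.2);f0=ctrl.read_ft_force()
print(ctrl.line_to(p,velocity=.05,until_force=5))
command_gripper(.008);ctrl.hold(.3)
F=lambda:((ctrl.read_ft_force()-f0)@yb).round(2)
print(ctrl.read_gripper_width(),ctrl.read_grip_force(),F(),((ctrl.read_eef_pos()-p)@yb).round(4))
for d in(.005,.010,.014):
    ctrl.line_to(p+yb*d,velocity=.03);ctrl.hold(.3);print(d,F(),((ctrl.read_eef_pos()-p)@yb).round(4),ctrl.read_gripper_width())
np.save("p.npy",np.r_[p,f0]);print(ctrl.read_clock())
s=eyes.snapshot("scene");t=eyes.snapshot("top")
c=np.hstack([cv2.resize(s["color"][130:190,225:305],None,fx=5,fy=5,interpolation=2),cv2.resize(t["color"][130:190,340:420],None,fx=5,fy=5,interpolation=2)]);cv2.imwrite("pics/c4.png",c)
```

```text
False
0.011428817782681757 27.99219399690628 10.62 0.0029
0.005 -3.04 0.0045 0.011393423997119104
0.01 -4.24 0.0094 0.011603762421215007
0.014 -3.91 0.0132 0.011506881907933959
21.9417
```

View pics/c4.png

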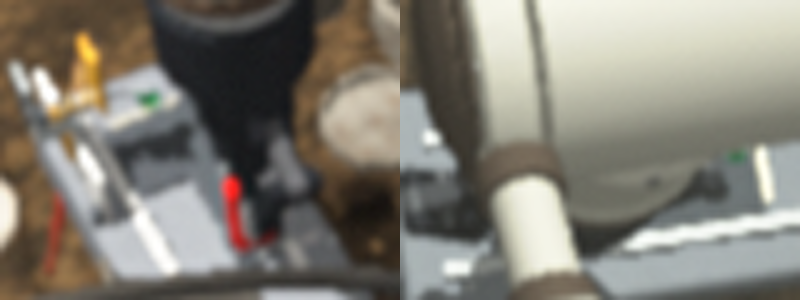

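The tab's shut stop is at about +2.9 mm by the arm's reading, so half travel is at about +22.9 mm. In the picture the fingers hold the tab at (235,205) and the clip is undisturbed.

Run:
```python
from h import *
from plant import ctrl,command_gripper,eyes
yb=np.array([-np.sin(np.radians(9.1)),np.cos(np.radians(9.1)),0])
v=np.load("p.npy");p,f0=v[:3],v[3:]
for d in(.019,.0238):
    ctrl.line_to(p+yb*d,velocity=.02);ctrl.hold(.6)
    print(d,np.round([(ctrl.read_ft_force()-f0)@yb for _ in range(3)],2),((ctrl.read_eef_pos()-p)@yb).round(4),ctrl.read_gripper_width(),ctrl.read_grip_force())
s=eyes.snapshot("scene");t=eyes.snapshot("top")
c=np.hstack([cv2.resize(s["color"][130:190,225:305],None,fx=5,fy=5,interpolation=2),cv2.resize(t["color"][130:190,340:420],None,fx=5,fy=5,interpolation=2)]);cv2.imwrite("pics/c5.png",c);print(ctrl.read_clock())
```

```text
0.019 [-4.55 -4.55 -4.55] 0.0179 0.011670111807161678 28.367710411548615
0.0238 [-5.51 -5.51 -5.51] 0.0225 0.01144010018613054 28.395950496196747
24.1333
```

View pics/c5.png

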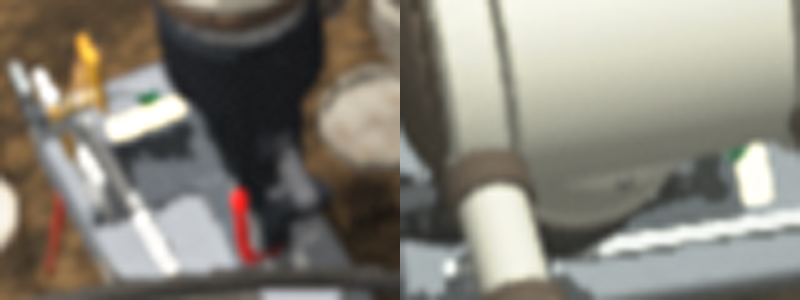

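The lit strip shows at (145,117) in the left crop and (755,175) in the right. I'll measure its width, since the spring force reads slightly low.

Run:
```python
from h import *
from plant import eyes
from scipy.ndimage import map_coordinates as mc
c,s_=np.cos(np.radians(9.1)),np.sin(np.radians(9.1));R=np.array([[c,-s_],[s_,c]]);O=np.array([.6128,.1995])
ys=np.arange(-.085,-.025,.001)
for n in("scene","top"):
    s=eyes.snapshot(n);g=s["color"].astype(float).min(2)
    for x in((-.012,-.006,0,.006,.012)):
        uv=np.array([proj(s,np.r_[O+R@[x,y],.045]) for y in ys])
        L=mc(g,[uv[:,1],uv[:,0]],order=1)
        hi=L.max();lo=np.median(L[:10]);lo2=L[-25:].min()
        m=np.where(L>(hi+lo)/2)[0]; k=np.argmax(L); a=k
        while a>0 and L[a]>(hi+L[:10].mean())/2:a-=1
        b=k
        while b<len(L)-1 and L[b]>(hi+lo2)/2:b+=1
        print(n,x,"lit from",(ys[a]*1e3).round(1),"to",(ys[b]*1e3).round(1),int(hi),int(lo),int(lo2))
```

```text
scene -0.012 lit from -74.0 to -56.0 253 131 48
scene -0.006 lit from -73.0 to -56.0 253 109 49
scene 0 lit from -75.0 to -56.0 253 175 48
scene 0.006 lit from -75.0 to -56.0 254 191 52
scene 0.012 lit from -76.0 to -56.0 253 180 52
top -0.012 lit from -73.0 to -56.0 248 168 61
top -0.006 lit from -73.0 to -56.0 248 168 58
top 0 lit from -72.0 to -58.0 249 157 68
top 0.006 lit from -73.0 to -63.0 197 102 93
top 0.012 lit from -81.0 to -27.0 106 101 104
```

Run:
```python
from h import *
from plant import ctrl
yb=np.array([-np.sin(np.radians(9.1)),np.cos(np.radians(9.1)),0])
v=np.load("p.npy");p,f0=v[:3],v[3:]
ctrl.line_to(p+yb*.0248,velocity=.02);ctrl.hold(.8)
print((ctrl.read_ft_force()-f0)@yb,((ctrl.read_eef_pos()-p)@yb).round(4),ctrl.read_grip_force(),ctrl.read_clock())
print(ctrl.finish_job())
```

```text
-5.8777248383456255 0.0234 28.395844101905823 25.2833
the job is handed in; nothing more can be done
None
```

The job is handed in at 25.3 s: the clip bites the box's edge with the stone about 1.5 mm from the window's centre, and the gripper holds the shutter at about 20 mm of its 40 mm travel (17–20 mm by the lit strip, 17 mm by the spring force); the judge's verdict was not shown.

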